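# Take the gas-cushion pressure of a lab vessel with a plunger gauge

## Robot

A 7-joint arm with a two-finger parallel gripper is mounted at the origin on the work surface. World frame = base frame: x ahead of the robot, y to its left, z up, the work surface at z = 0. Lengths are in m, angles in rad, forces in N, time in s.
With the tool pointing down it reaches from about 0.425 to 1.025 m from the base axis. Payload 9.4 kg.
Tool frame: the origin (TCP) lies at the very end of the fingers, on their centre line; the grasp point (between the pads) lies 19 mm behind it (env.pinch_z is the distance from the TCP to the grasp point, in m); z points along the fingers, y is the direction in which the jaws open and shut (so a half turn about z gives the same grasp; the last joint's range is limited). The gripper opens to 93 mm and grips with 3 to 60 N. Pads are 15 mm wide; open, the fingers measure 128 mm over their backs; the gripper's body (75 mm by 188 mm) begins 65 mm behind the grasp point.
Start: joints at [1.192, 0.599, -0.003, 1.599, 0.002, 0.943, -0.08], TCP at [0.215, -0.692, 0.219] pointing down, gripper open.
Joint ranges: [-2.57, 2.57], [-0.35, 1.97], [-1.29, 1.29], [0.11, 2.56], [-1.05, 4.19], [0.11, 1.86], [-2.63, 2.63]. Speed limits (rad/s): [2.22, 2.22, 3.01, 3.01, 3.14, 3.14, 3.14].

## Interface

Orientations are given as a unit quaternion [x, y, z, w].
In Python, from cell import env, cams gives the robot as it stands.
- The arm moves only by the tool step_arm, never from a script. Its argument "moves" is a list of rows, each a list of 5 numbers: the shift along the tool's x, y, z in m, then the turn about the tool's z in rad, then the opening, from 0 (shut) to 1 (fully open). In form: [[dx, dy, dz, roll, claw], ...]. A call has 1 to 10 rows; each row is the pose to reach, as a shift and turn from the pose measured when the call began, along the tool's axes at that moment; what a row does not reach only later rows make up. A row lasts 1/8 s, in which the tool goes at most 62.5 mm and 10.7 degrees, less where a joint would pass 70% of its speed; a pose out of reach is approached as far as the arm can. A call with a gripper value outside its range is refused whole. The fingers move at their own pace and stop on an object; the grip force is fixed at half the most. Time passes only in rows, so rows that repeat a pose let the fingers close. It gives the time, the measured TCP pose, the force and the opening at its end, in the units of the state.
- env.get_state(): the state, without advancing time (a new reading comes with each control period).
- cams.camera(name): name is "side" or "top"; returns (picture, depth): 384x512x3 uint8, blue, green, red; 384x512 float32, m along the optical axis (not along the pixel's ray), 0 where there is no reading.
- cams.get_calibration(name): a dict with "fx", "fy", "cx", "cy" (pixels), "R" (3x3) and "t" (3): a world point X has camera coordinates R X + t. Camera axes: x right, y down, z forward; pixel columns grow to the right and rows downward; lengths in m; the calibration is good to about 2 mm. A picture is of the moment at which its call begins. get_calibration takes no time and is no camera call.
- env.finish_job(): hands the job in, once; it reports no verdict.
The state is a dict: "time": time; "joints": joint angles; "qd": joint speeds; "tau": joint torques, N m; "tcp_pos": TCP position; "ee_rot": TCP orientation; "contact_force": force on the tool from outside, world axes, zero at the start; "moment": the same for the moment, N m; "gripper_width": opening from 0.0 (shut) to 1.0 (fully open).
Only numpy, scipy, OpenCV 4.12 (cv2) and the standard library are available. Lean on these libraries where they do the work, as an engineer would, in place of code of your own. Each camera call takes 0.05 s, during which the arm holds its last target.

## Task

Take the upright pressure gauge out of its cup and press its bell-shaped rubber chuck squarely down on the slim brass valve stem of the steel vessel, with a steady push of about 16 N (never above 20 N) for about a second, so that the vessel's pressure drives the reading rod out of the gauge's top. Then stand the gauge gently back upright in its cup and let go, with the rod still standing out, and leave the other things on the bench where they are.

Things in the scene. Friction and masses are not known exactly. Their poses are not given: they have to be found in the camera images.
- gauge: hand pressure gauge, upright in the cup, round, 108 mm tall, 0.16 kg. Origin: centre of its chuck's open mouth (underside); z up along its axis. Black rubber bell chuck, 35 mm wide at the mouth (inside 29), narrowing within 10 mm to a 15 mm bore, 22 mm deep to the seat; above it a 22 mm round aluminium barrel, 32 to 100 mm above the origin, and the rod's dark cap
- gauge_barrel (a point): a good place to grip the gauge, on the barrel's axis, 74 mm above the mouth. Hold it firmly (30 N or more) so that it does not slip when pressed, and leave the rod room: it rises up to 30 mm above the barrel's top, which is 31 mm above this point
- gauge_seat (a point): rubber seat inside the chuck, on the axis, 22 mm above the gauge's mouth; it comes to bear on the stem's top. In its centre is the sprung foot of the reading rod. The chuck with the seat is sprung: it yields up along the barrel, up to 6 mm, at about 5 N per mm beyond the first 2 N
- rod (a joint): reading rod, in m: 0 = fully in, grows as it comes out of the gauge's top (up to 0.033). The vessel's pin pushes the foot: 1 mm of foot gives 5 mm of rod, against about 1.5 N per mm of foot; the pressure, which differs each time, decides how far (10 to 28 mm). It stays out by light friction when the gauge is taken off; a jolt can push it back
- vessel: fixed steel pressure vessel, 124 mm diameter, flat flanged lid at 90 mm height with two fittings 28 mm either side of its centre: the slim round brass valve stem on its +x side and a low dark hexagonal plug (22 mm wide, 11 mm high) on its -x side. Origin: centre of its underside, z up. The valve pin in the stem is held up by the gas pressure with a constant force, 5 to 10 N
- stem_foot (a point): on the lid's top face, on the stem's axis. The stem, 12 mm thick, ends 30 to 44 mm above this point, as it was screwed in (not measured: feel for it). A 5 mm pin stands 7 mm proud of its top; it meets the gauge's foot first, sinks once the gas force is reached, then 2 to 5 mm later the seat meets the stem's top and the force climbs by 2 N, then 5 N per mm
- cup: fixed grey round holder cup, 52 mm outside, 43 mm inside, rim 26 mm high, on a 72 mm flange. Origin: centre of its underside
- cup_floor (a point): centre of the cup's inner floor, 5 mm above the bench; the gauge stands here with its mouth down
- bottle_a: bystander: closed amber glass bottle with blue cap, 60 mm diameter, 115 mm tall; origin: centre of its underside
- bottle_b: bystander: a second amber bottle like the first, 60 mm diameter, 115 mm tall; origin: centre of its underside
- beaker: bystander: open glass beaker, 68 mm across, 85 mm tall; origin: centre of its underside
- spanner: bystander: steel spanner lying flat, 150 mm long; origin: its underside
- stopper: bystander: tapered rubber stopper, 32 mm across, 28 mm tall; origin: centre of its underside
- jar: bystander: small glass jar with black lid, 56 mm diameter, 60 mm tall; origin: centre of its underside
- dish: bystander: shallow white dish, 90 mm across, 18 mm tall; origin: centre of its underside
Mind the look-alikes: they are no part of the job. Several things look just like the gauge: the one meant starts farthest to the robot's right.

How it is judged:
On the way, in this order (a step that is already met when the one before it is completed fails the run):
1. the gauge is lifted clear of its cup with its rod still in (z of gauge in the frame of cup_floor above 0.05 m and value of joint rod below 0.005 m), for 0.1 s.
2. the gauge is pressed squarely on the valve stem with 12 to 21 N for half a second, its rod driven out (contact force between gauge and vessel between 12 and 21 N and horizontal distance between gauge_seat and stem_foot below 0.005 m and angle between gauge's own z axis and vertical below 0.12 rad and value of joint rod above 0.008 m), for 0.5 s.
At the end, for the whole second after the job is handed in: the gauge stands released and at rest in its cup: axis within 8 mm of the cup's centre, mouth within 4 mm of the cup's floor, tilted less than 0.1 rad, reading rod still out by more than 7 mm (horizontal distance between gauge and cup_floor below 0.008 m and z of gauge in the frame of cup_floor below 0.004 m and angle between gauge's own z axis and vertical below 0.1 rad and value of joint rod above 0.007 m and linear speed of gauge below 0.02 m/s and angular speed of gauge below 0.2 rad/s); the robot touches nothing.
It fails at once if the gauge pushes on the vessel or its stem with more than 22 N (contact force between gauge and vessel above 22 N).
It fails at once if a bystander is shifted by more than 25 mm (distance of any of bottle_a, bottle_b, beaker, spanner, stopper, jar, dish from where it was at the start of the episode above 0.025 m).
It fails at once if a bottle, the jar or the beaker is knocked over (angle between any of bottle_a, bottle_b, jar, beaker's own z axis and vertical above 0.5 rad).
It also fails if it takes over 64 s, if anything falls off the work surface, if the arm or the gripper's body presses on something with over 40 N, if the wrist force passes 120 N, or if a joint passes its speed limit or range.

## Working session

There is one attempt and no reset: what is moved stays moved. The work goes in short steps, Python scripts to look and compute and a tool call to move; the robot and the scene stay as the last step left them, time stands still between calls to the robot, and variables do not carry over. Pictures are saved under pics/ and viewed, and the job is handed in when it is done.

Besides the shell and the picture viewer there is one more tool, called after ">>>" in YAML: its name, and indented under it one key for each argument. step_arm: Moves the arm, as the interface text tells. Its arguments: {"type":"object","properties":{"moves":{"type":"array","items":{"type":"array","items":{"type":"number"}}}},"required":["moves"]}

```bash
mkdir -p pics; ls; python3 - <<'E'
from cell import env,cams
import cv2,numpy as np
for n in("top","side"):
    p,d=cams.camera(n); cv2.imwrite(f"pics/{n}0.png",p); np.save(f"pics/{n}0.npy",d)
    print(n,cams.get_calibration(n))
print(env.get_state(),env.pinch_z)
E
```

```text
pics
top {'fx': 495.0056792079006, 'fy': 495.0056792079006, 'cx': 250.6676984048024, 'cy': 194.70768305691885, 'R': array([[ 0.10388278, -0.99456922,  0.00635842],
       [-0.97410688, -0.10303208, -0.20124654],
       [ 0.20080874,  0.01471227, -0.97951998]]), 't': array([-0.06149924,  0.57448061,  1.15681078])}
side {'fx': 466.22507328058026, 'fy': 466.22507328058026, 'cx': 264.34960522196815, 'cy': 198.05413208355506, 'R': array([[-0.86501656, -0.50173216, -0.00334653],
       [-0.34472303,  0.59914324, -0.72262952],
       [ 0.36457152, -0.62393287, -0.69122745]]), 't': array([0.5038041 , 0.26506618, 0.87033133])}
{'time': 0.1, 'joints': array([ 1.192294  ,  0.60003234, -0.00252855,  1.59999863,  0.00179048,
        0.94292   , -0.07979359]), 'qd': array([ 0.00080874, -0.00089383,  0.00134385, -0.00162374,  0.00154266,
        0.00052349,  0.00024579]), 'tau': array([ 4.57377100e-03, -7.66561031e+01,  1.50199100e+00, -2.52938354e+01,
       -5.23362402e-02,  1.36225738e-02,  6.70800478e-05]), 'tcp_pos': array([ 0.21535883, -0.69184228,  0.21787408]), 'ee_rot': array([ 9.88632248e-01,  1.50352315e-01, -1.64674465e-04, -6.57810846e-04]), 'contact_force': array([-0.40409296, -0.21712665,  0.1306241 ]), 'moment': array([-0.01334826, -0.01309702, -0.05744374]), 'gripper_width': 1.0001810213458142} 0.0188
```

View pics/top0.png

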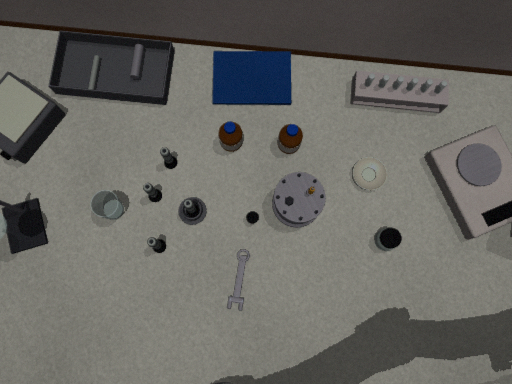

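View pics/side0.png

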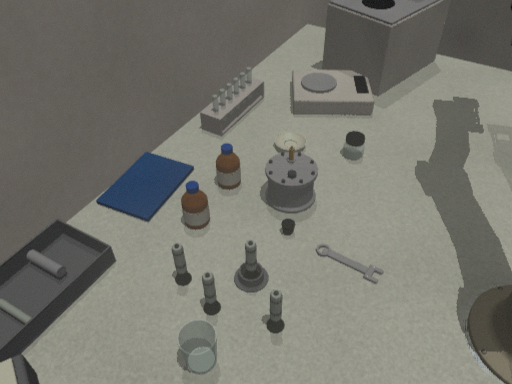

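```bash
python3 - <<'E'
import cv2,numpy as np
p=cv2.imread("pics/top0.png");q=cv2.imread("pics/side0.png")
def crop(im,x,y,w,h,s): return cv2.resize(im[y:y+h,x:x+w],None,fx=s,fy=s,interpolation=cv2.INTER_CUBIC)
a=crop(p,165,180,50,50,8);b=crop(p,265,165,70,70,5.7143)
c=crop(q,225,230,60,60,6.667);d=crop(q,255,135,70,70,5.7143)
cv2.imwrite("pics/c1.png",np.hstack([a,b]));cv2.imwrite("pics/c2.png",np.hstack([c,d]))
E
```

```text
(no output)
```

View pics/c1.png

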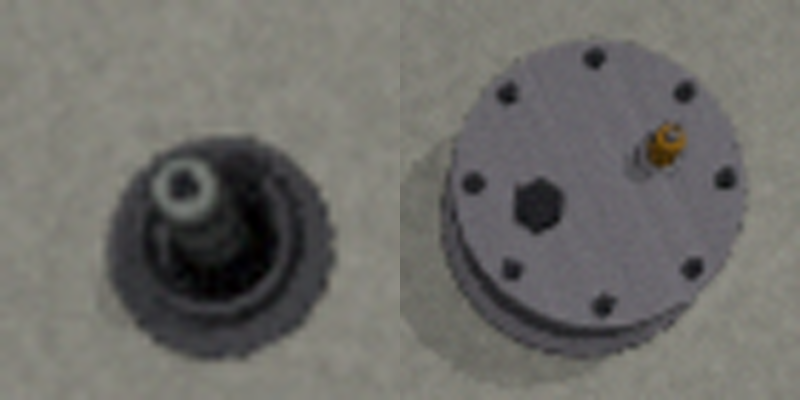

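View pics/c2.png

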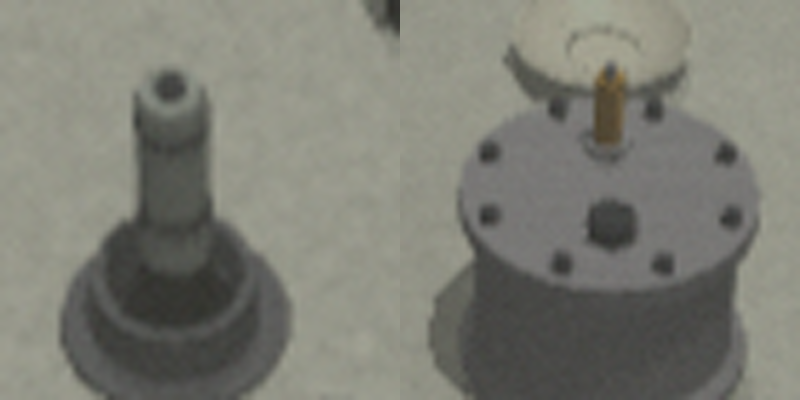

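```bash
cat > h.py <<'E'
from cell import env,cams
import cv2,numpy as np
C={n:cams.get_calibration(n) for n in("top","side")}
def ray(n,u,v):
    c=C[n]; R=c["R"]; o=-R.T@c["t"]; d=R.T@np.array([(u-c["cx"])/c["fx"],(v-c["cy"])/c["fy"],1]); return o,d
def atz(n,u,v,z):
    o,d=ray(n,u,v); return o+d*(z-o[2])/d[2]
def tri(a,b):
    o1,d1=ray("top",*a);o2,d2=ray("side",*b)
    s=np.linalg.lstsq(np.c_[d1,-d2],o2-o1,rcond=None)[0]
    A,B=o1+s[0]*d1,o2+s[1]*d2; return (A+B)/2,np.linalg.norm(A-B)
def proj(n,X):
    c=C[n];q=c["R"]@X+c["t"];return np.array([c["fx"]*q[0]/q[2]+c["cx"],c["fy"]*q[1]/q[2]+c["cy"]])
E
python3 - <<'E'
from h import *
np.set_printoptions(precision=4,suppress=True)
cr=lambda u,v,s,x,y:((u+.5)/s-.5+x,(v+.5)/s-.5+y)
T=lambda u,v:cr(u,v,8,165,180); V=lambda u,v:cr(u-400,v,5.7143,265,165)
S=lambda u,v:cr(u,v,6.667,225,230); W=lambda u,v:cr(u-400,v,5.7143,255,135)
print("cap",atz("top",*T(185,184),.113),atz("side",*S(170,85),.113),tri(T(185,184),S(170,85)))
print("flange",atz("top",*T(222,247),.003),atz("side",*S(176,320),.003))
print("rim",atz("top",*T(219,233),.026))
print("lid top",atz("top",*V(599,183),.09))
b=[(595,58),(684,92),(726,179),(692,268),(603,305),(512,270),(473,183),(508,94)]
P=np.array([atz("top",*V(*q),.094)for q in b]);print("bolts",P.mean(0))
b2=[(558,108),(654,109),(727,152),(732,217),(663,264),(562,264),(490,216),(489,152)]
P2=np.array([atz("side",*W(*q),.094)for q in b2]);print("bolts side",P2.mean(0))
print("plug",atz("top",*V(538,206),.101),atz("side",*W(612,222),.101))
print("stem base side",atz("side",*W(607,143),.09), )
for z in(.12,.127,.134):print("stemtop",atz("top",*V(668,138),z),atz("side",*W(610,78),z))
print("pin",tri(V(673,129),W(611,69)))
d=np.load("pics/top0.npy");d2=np.load("pics/side0.npy")
c=C["top"]
for nm,(u,v) in dict(lid=(300,205),cap=(188,203),pin=(312,188)).items():
    o,dd=ray("top",u,v);print(nm,o+dd*d[v,u])
E
```

```text
cap [0.5325 0.1423 0.113 ] [0.5315 0.1419 0.113 ] (array([0.532 , 0.1421, 0.1131]), np.float64(0.0011305822468838569))
flange [0.5327 0.1435 0.003 ] [0.5313 0.1437 0.003 ]
rim [0.5334 0.142  0.026 ]
lid top [ 0.579  -0.1179  0.09  ]
bolts [ 0.5791 -0.1176  0.094 ]
bolts side [ 0.5782 -0.1185  0.094 ]
plug [ 0.5643 -0.0927  0.101 ] [ 0.5625 -0.0905  0.101 ]
stem base side [ 0.5935 -0.1459  0.09  ]
stemtop [ 0.5943 -0.1419  0.12  ] [ 0.5959 -0.1508  0.12  ]
stemtop [ 0.5927 -0.1411  0.127 ] [ 0.5919 -0.1426  0.127 ]
stemtop [ 0.5911 -0.1403  0.134 ] [ 0.5879 -0.1344  0.134 ]
pin (array([ 0.5938, -0.1429,  0.1313]), np.float64(0.003735633597632406))
lid [ 0.5589 -0.1211  0.0893]
cap [0.5321 0.1418 0.11  ]
pin [ 0.5925 -0.1412  0.1359]
```

```bash
cat > m.py <<'E'
import sys
from h import *
from scipy.spatial.transform import Rotation as Ro
np.set_printoptions(precision=4,suppress=True)
def rel(X):
    s=env.get_state();R=Ro.from_quat(s["ee_rot"]).as_matrix();return R.T@(np.array(X)-s["tcp_pos"])
if __name__=="__main__":
    s=env.get_state();R=Ro.from_quat(s["ee_rot"]).as_matrix()
    print("t",s["time"],"tcp",s["tcp_pos"],"F",s["contact_force"],"w",s["gripper_width"],"z",R[:,2],"y",R[:,1],"j",s["joints"])
    a=list(map(float,sys.argv[1:]))
    for i in range(0,len(a),3):print(a[i:i+3],rel(a[i:i+3]))
E
python3 m.py .58 -.25 .28  .532 .142 .28
python3 - <<'E'
from h import *
for q in[(166,150),(148,187),(152,241)]:print(atz("top",*q,.108))
E
```

```text
t 0.1 tcp [ 0.2154 -0.6918  0.2179] F [-0.4041 -0.2171  0.1306] w 1.0001810213458142 z [-0.0005  0.0013 -1.    ] y [ 0.2973 -0.9548 -0.0014] j [ 1.1923  0.6    -0.0025  1.6     0.0018  0.9429 -0.0798]
[0.58, -0.25, 0.28] [ 0.4795 -0.3135 -0.0618]
[0.532, 0.142, 0.28] [ 0.5502 -0.7021 -0.0612]
[0.65503478 0.21118217 0.108     ]
[0.56062479 0.24080844 0.108     ]
[0.43530187 0.2131103  0.108     ]
```

>>> step_arm:
  moves:
    - [0.48, -0.313, -0.062, 0, 0.65]
    - [0.48, -0.313, -0.062, 0, 0.65]
    - [0.48, -0.313, -0.062, 0, 0.65]
    - [0.48, -0.313, -0.062, 0, 0.65]
    - [0.48, -0.313, -0.062, 0, 0.65]
    - [0.48, -0.313, -0.062, 0, 0.65]
    - [0.48, -0.313, -0.062, 0, 0.65]
    - [0.48, -0.313, -0.062, 0, 0.65]
    - [0.48, -0.313, -0.062, 0, 0.65]
    - [0.48, -0.313, -0.062, 0, 0.65]

```text
time: 1.35
tcp_pos: [0.5835, -0.2454, 0.2802]
ee_rot: [0.988, 0.154, 0.0, -0.001]
contact_force: [-2.0, -0.1, 0.7]
gripper_width: 0.647
```

```bash
python3 m.py .532 .142 .2
```

```text
t 1.35 tcp [ 0.5835 -0.2454  0.2802] F [-1.9858 -0.1401  0.6966] w 0.6470067567477229 z [ 0.0005  0.0031 -1.    ] y [ 0.3037 -0.9528 -0.0028] j [ 0.3515  0.428  -0.0599  1.7499  0.0265  0.9649 -0.9803]
[0.532, 0.142, 0.2] [ 0.0685 -0.3845  0.0814]
```

>>> step_arm:
  moves:
    - [0.068, -0.384, 0, 0, 0.65]
    - [0.068, -0.384, 0, 0, 0.65]
    - [0.068, -0.384, 0, 0, 0.65]
    - [0.068, -0.384, 0, 0, 0.65]
    - [0.068, -0.384, 0, 0, 0.65]
    - [0.068, -0.384, 0, 0, 0.65]
    - [0.068, -0.384, 0.08, 0, 0.65]
    - [0.068, -0.384, 0.08, 0, 0.65]
    - [0.068, -0.384, 0.08, 0, 0.65]
    - [0.068, -0.384, 0.08, 0, 0.65]

```text
time: 2.6
tcp_pos: [0.5323, 0.1405, 0.2021]
ee_rot: [0.988, 0.153, 0.001, -0.001]
contact_force: [0.0, 0.2, 0.1]
gripper_width: 0.65
```

```bash
python3 m.py .532 .142 .06; python3 - <<'E'
from h import *
p,d=cams.camera("side")
cv2.imwrite("pics/s1.png",cv2.resize(p[150:320,190:330],None,fx=3.5,fy=3.5))
E
```

```text
t 2.6 tcp [0.5323 0.1405 0.2021] F [0.047  0.1958 0.1058] w 0.6496472733678309 z [ 0.0014  0.003  -1.    ] y [ 0.3024 -0.9532 -0.0024] j [-0.2485  0.4151 -0.1524  2.013   0.0898  0.7173 -1.7194]
[0.532, 0.142, 0.06] [-0.0002 -0.0012  0.1421]
```

View pics/s1.png

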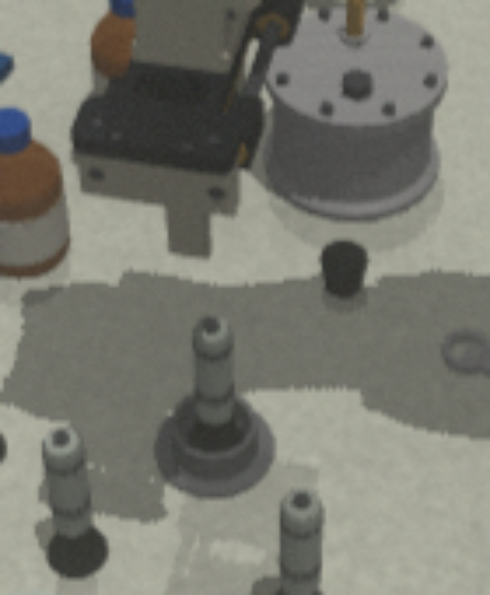

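```bash
python3 - <<'E'
from h import *
import numpy as np
s=env.get_state();t=s["tcp_pos"]
y=np.array([.3024,-.9532,-.0024])
for k in(.03,.045,-.03): print(k,(proj("side",t-y*k)-[190,150])*3.5)
print((proj("side",np.array([.532,.142,.113]))-[190,150])*3.5)
print((proj("side",np.array([.532,.142,.2]))-[190,150])*3.5)
E
```

```text
0.03 [191.12899935 247.5113847 ]
0.045 [183.63119259 269.03688491]
-0.03 [219.26775763 166.72764803]
[209.3037464  322.89114499]
[205.07985867 211.4977469 ]
```

>>> step_arm:
  moves:
    - [0, -0.001, 0.05, 0, 0.65]
    - [0, -0.001, 0.1, 0, 0.65]
    - [0, -0.001, 0.13, 0, 0.65]
    - [0, -0.001, 0.141, 0, 0.65]
    - [0, -0.001, 0.141, 0, 0.65]
    - [0, -0.001, 0.141, 0, 0.65]

```text
time: 3.4
tcp_pos: [0.5335, 0.1421, 0.0629]
ee_rot: [0.988, 0.153, 0.002, -0.002]
contact_force: [-0.6, 1.4, 0.5]
gripper_width: 0.65
```

```bash
python3 m.py .532 .142 .06
```

```text
t 3.4 tcp [0.5335 0.1421 0.0629] F [-0.553   1.3678  0.4712] w 0.6504082079674556 z [ 0.0043  0.004  -1.    ] y [ 0.3019 -0.9533 -0.0025] j [-0.2889  0.6211 -0.1056  2.1188  0.1517  0.403  -1.7784]
[0.532, 0.142, 0.06] [-0.0014 -0.0004  0.0029]
```

>>> step_arm:
  moves:
    - [-0.001, 0, 0.003, 0, 0.65]
    - [-0.001, 0, 0.003, 0, 0.65]
    - [-0.001, 0, 0.003, 0, 0.1]
    - [-0.001, 0, 0.003, 0, 0.1]
    - [-0.001, 0, 0.003, 0, 0]
    - [-0.001, 0, 0.003, 0, 0]
    - [-0.001, 0, 0.003, 0, 0]
    - [-0.001, 0, 0.003, 0, 0]

```text
time: 4.4
tcp_pos: [0.5325, 0.1418, 0.0598]
ee_rot: [0.988, 0.153, 0.002, -0.002]
contact_force: [1.2, 0.1, -0.9]
gripper_width: 0.231
```

```bash
python3 m.py .532 .142 .06
```

```text
t 4.4 tcp [0.5325 0.1418 0.0598] F [ 1.1972  0.1486 -0.852 ] w 0.23144319800171761 z [ 0.0042  0.004  -1.    ] y [ 0.302  -0.9533 -0.0025] j [-0.2903  0.6256 -0.104   2.1225  0.153   0.3948 -1.7798]
[0.532, 0.142, 0.06] [-0.0004 -0.0003 -0.0002]
```

>>> step_arm:
  moves:
    - [0, 0, -0.01, 0, 0]
    - [0, 0, -0.03, 0, 0]
    - [0, 0, -0.06, 0, 0]
    - [0, 0, -0.09, 0, 0]
    - [0, 0, -0.12, 0, 0]
    - [0, 0, -0.15, 0, 0]
    - [0, 0, -0.17, 0, 0]
    - [0, 0, -0.17, 0, 0]
    - [0, 0, -0.17, 0, 0]

```text
time: 5.52
tcp_pos: [0.5312, 0.1409, 0.2293]
ee_rot: [0.988, 0.153, 0.002, -0.002]
contact_force: [0.5, -0.4, -2.1]
gripper_width: 0.231
```

```bash
python3 m.py .5928 -.1423 .23; python3 - <<'E'
from h import *
p,d=cams.camera("side")
cv2.imwrite("pics/s2.png",cv2.resize(p[150:320,190:330],None,fx=3.5,fy=3.5))
E
```

```text
t 5.525 tcp [0.5312 0.1409 0.2293] F [ 0.4556 -0.4184 -2.0538] w 0.23129832266036027 z [ 0.0034  0.0036 -1.    ] y [ 0.3019 -0.9533 -0.0024] j [-0.2409  0.3797 -0.1625  1.9877  0.0828  0.7759 -1.7151]
[0.5928, -0.1423, 0.23] [-0.0268  0.2886 -0.0015]
```

View pics/s2.png

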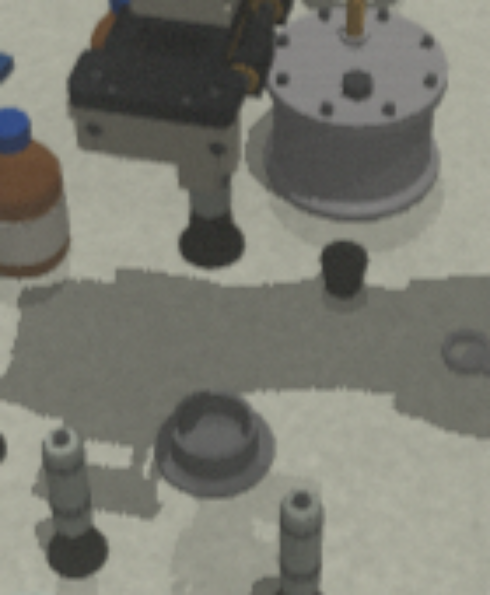

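>>> step_arm:
  moves:
    - [-0.005, 0.05, 0, 0, 0]
    - [-0.01, 0.1, 0, 0, 0]
    - [-0.015, 0.15, 0, 0, 0]
    - [-0.02, 0.2, 0, 0, 0]
    - [-0.024, 0.25, 0, 0, 0]
    - [-0.026, 0.28, 0, 0, 0]
    - [-0.027, 0.289, 0, 0, 0]
    - [-0.027, 0.289, 0, 0, 0]
    - [-0.027, 0.289, 0, 0, 0]

```text
time: 6.7
tcp_pos: [0.5925, -0.1409, 0.2279]
ee_rot: [0.988, 0.154, 0.001, -0.002]
contact_force: [0.0, 0.4, -1.7]
gripper_width: 0.232
```

```bash
python3 m.py .5928 -.1423 .19; python3 - <<'E'
from h import *
p,d=cams.camera("side");q,_=cams.camera("top")
cv2.imwrite("pics/s3.png",np.hstack([cv2.resize(p[90:210,240:340],(400,480),interpolation=2),cv2.resize(q[140:240,250:350],(400,480),interpolation=2)]))
s=env.get_state();t=s["tcp_pos"];print((proj("side",t+[0,0,-.0548])-[240,90])*4)
E
```

```text
t 6.7 tcp [ 0.5925 -0.1409  0.2279] F [ 0.0146  0.411  -1.6879] w 0.23239020762888468 z [ 0.0022  0.0043 -1.    ] y [ 0.3039 -0.9527 -0.0034] j [ 0.227   0.4512 -0.1205  1.8604  0.0648  0.8322 -1.1871]
[0.5928, -0.1423, 0.19] [-0.0003  0.0016  0.0379]
[205.96406777 168.54892298]
```

View pics/s3.png

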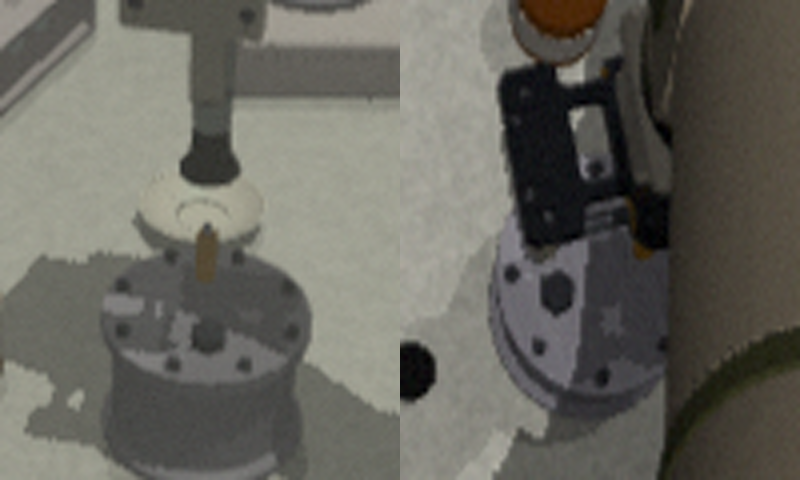

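```bash
python3 - <<'E'
from h import *
p,d=cams.camera("side")
cv2.imwrite("pics/s4.png",cv2.resize(p[105:165,265:315],(500,600),interpolation=cv2.INTER_CUBIC))
s=env.get_state();t=s["tcp_pos"];print((proj("side",t+[0,0,-.0548])-[265,105]+.5)*10,(proj("side",np.array([.5928,-.1423,.134]))-[265,105]+.5)*10)
E
```

```text
[270.29502899 275.50825463] [265.37066577 412.83657704]
```

View pics/s4.png

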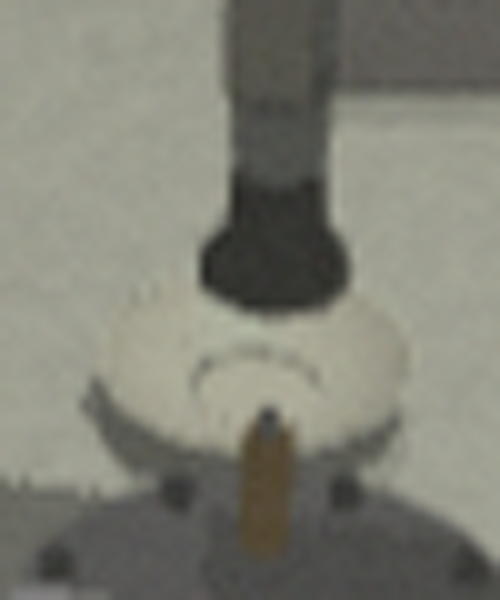

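>>> step_arm:
  moves:
    - [0, 0.0015, 0.01, 0, 0]
    - [0, 0.0015, 0.02, 0, 0]
    - [0, 0.0015, 0.03, 0, 0]
    - [0, 0.0015, 0.03, 0, 0]
    - [0, 0.0015, 0.03, 0, 0]

```text
time: 7.48
tcp_pos: [0.5933, -0.1428, 0.1982]
ee_rot: [0.988, 0.154, 0.002, -0.002]
contact_force: [0.1, -0.9, -1.6]
gripper_width: 0.232
```

```bash
python3 m.py .5928 -.1423 .18; python3 - <<'E'
from h import *
p,d=cams.camera("side")
cv2.imwrite("pics/s5.png",cv2.resize(p[115:175,265:315],(500,600),interpolation=cv2.INTER_CUBIC))
s=env.get_state();t=s["tcp_pos"];print((proj("side",t+[0,0,-.0548])-[265,115]+.5)*10,(proj("side",np.array([.5928,-.1423,.134]))-[265,115]+.5)*10)
E
```

```text
t 7.475 tcp [ 0.5933 -0.1428  0.1982] F [ 0.068  -0.9166 -1.6373] w 0.2320445472963844 z [ 0.0028  0.0038 -1.    ] y [ 0.3037 -0.9528 -0.0028] j [ 0.2265  0.4858 -0.1172  1.8876  0.0726  0.7701 -1.1915]
[0.5928, -0.1423, 0.18] [-0.0004 -0.0005  0.0182]
[265.627158   277.44738479] [265.37066577 312.83657704]
```

View pics/s5.png

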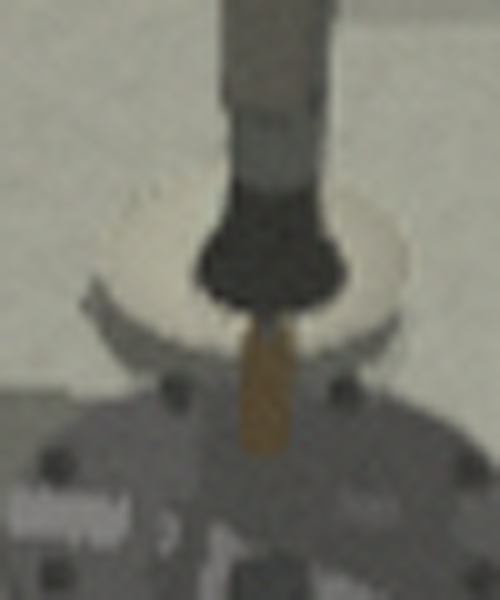

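```bash
python3 - <<'E'
from h import *
s=env.get_state();t=s["tcp_pos"];y=np.array([.3037,-.9528,0]);x=np.array([.9528,.3037,0])
f=lambda X:(proj("side",X)-[265,115]+.5)*10
print("finger bottom inner/outer",[f(t-y*k+x*j) for k in(.011,.02,.025) for j in(-.0075,.0075)])
vd=np.array([.36457,-.6239,0]);vd/=np.linalg.norm(vd)
print("mouth bottom",f(t+[0,0,-.0548]-vd*.0175),"chuck neck z+10 front",f(t+[0,0,-.0448]-vd*.0095),"barrel bottom z+32",f(t+[0,0,-.0228]-vd*.011))
st=np.array([.5928,-.1423,.09]);print("stem foot front",f(st-vd*.006),"stem top ctr",f(st+[0,0,.037]))
E
```

```text
finger bottom inner/outer [array([299.38135594, 111.38673021]), array([232.51630128, 103.12166605]), array([292.41752034, 134.59582745]), array([225.15479257, 126.22603481]), array([288.51126823, 147.61459902]), array([221.02556382, 139.18577272])]
mouth bottom [269.04972305 323.82488916] chuck neck z+10 front [269.07780048 267.317886  ] barrel bottom z+32 [272.98379165 192.25959403]
stem foot front [259.79383962 476.27880973] stem top ctr [264.28364411 336.84939305]
```

>>> step_arm:
  moves:
    - [0.0003, 0, 0.007, 0, 0]
    - [0.0003, 0, 0.014, 0, 0]
    - [0.0003, 0, 0.02, 0, 0]
    - [0.0003, 0, 0.02, 0, 0]

```text
time: 8.02
tcp_pos: [0.5934, -0.1425, 0.1777]
ee_rot: [0.988, 0.154, 0.001, -0.002]
contact_force: [0.2, -0.2, -1.1]
gripper_width: 0.234
```

>>> step_arm:
  moves:
    - [0, 0, 0.001, 0, 0]
    - [0, 0, 0.002, 0, 0]
    - [0, 0, 0.002, 0, 0]

```text
time: 8.4
tcp_pos: [0.5934, -0.1426, 0.1758]
ee_rot: [0.988, 0.154, 0.001, -0.002]
contact_force: [-0.5, 0.2, -1.7]
gripper_width: 0.232
```

>>> step_arm:
  moves:
    - [0, 0, 0.001, 0, 0]
    - [0, 0, 0.002, 0, 0]
    - [0, 0, 0.002, 0, 0]

```text
time: 8.78
tcp_pos: [0.5934, -0.1425, 0.1737]
ee_rot: [0.988, 0.154, 0.001, -0.002]
contact_force: [0.0, 0.6, -1.0]
gripper_width: 0.231
```

>>> step_arm:
  moves:
    - [0, 0, 0.001, 0, 0]
    - [0, 0, 0.002, 0, 0]
    - [0, 0, 0.002, 0, 0]

```text
time: 9.15
tcp_pos: [0.5934, -0.1425, 0.1716]
ee_rot: [0.988, 0.154, 0.001, -0.002]
contact_force: [-0.3, -0.0, -1.8]
gripper_width: 0.235
```

>>> step_arm:
  moves:
    - [0, 0, 0.001, 0, 0]
    - [0, 0, 0.002, 0, 0]
    - [0, 0, 0.002, 0, 0]

```text
time: 9.52
tcp_pos: [0.5933, -0.1425, 0.1695]
ee_rot: [0.988, 0.154, 0.001, -0.002]
contact_force: [0.1, -0.4, -1.1]
gripper_width: 0.228
```

>>> step_arm:
  moves:
    - [0, 0, 0.001, 0, 0]
    - [0, 0, 0.0015, 0, 0]
    - [0, 0, 0.0015, 0, 0]

```text
time: 9.9
tcp_pos: [0.5933, -0.1425, 0.1679]
ee_rot: [0.988, 0.154, 0.001, -0.002]
contact_force: [-0.4, 1.1, -1.9]
gripper_width: 0.231
```

>>> step_arm:
  moves:
    - [0, 0, 0.001, 0, 0]
    - [0, 0, 0.0015, 0, 0]
    - [0, 0, 0.0015, 0, 0]

```text
time: 10.28
tcp_pos: [0.5932, -0.1425, 0.1664]
ee_rot: [0.988, 0.154, 0.001, -0.002]
contact_force: [-0.4, -0.1, -1.7]
gripper_width: 0.23
```

>>> step_arm:
  moves:
    - [0, 0, 0.001, 0, 0]
    - [0, 0, 0.0015, 0, 0]
    - [0, 0, 0.0015, 0, 0]

```text
time: 10.65
tcp_pos: [0.5933, -0.1425, 0.165]
ee_rot: [0.988, 0.154, 0.001, -0.002]
contact_force: [-0.2, -0.1, 0.9]
gripper_width: 0.232
```

>>> step_arm:
  moves:
    - [0, 0, 0.001, 0, 0]
    - [0, 0, 0.0015, 0, 0]
    - [0, 0, 0.0015, 0, 0]

```text
time: 11.02
tcp_pos: [0.5934, -0.1425, 0.1636]
ee_rot: [0.988, 0.154, 0.001, -0.002]
contact_force: [-0.5, 1.1, 2.8]
gripper_width: 0.229
```

>>> step_arm:
  moves:
    - [0, 0, 0.0005, 0, 0]
    - [0, 0, 0.001, 0, 0]
    - [0, 0, 0.001, 0, 0]

```text
time: 11.4
tcp_pos: [0.5934, -0.1425, 0.1627]
ee_rot: [0.988, 0.154, 0.001, -0.002]
contact_force: [-1.4, -0.2, 4.3]
gripper_width: 0.229
```

>>> step_arm:
  moves:
    - [0, 0, 0.0005, 0, 0]
    - [0, 0, 0.001, 0, 0]
    - [0, 0, 0.001, 0, 0]

```text
time: 11.78
tcp_pos: [0.5935, -0.1425, 0.1618]
ee_rot: [0.988, 0.154, 0.001, -0.002]
contact_force: [-1.0, -0.3, 5.3]
gripper_width: 0.231
```

>>> step_arm:
  moves:
    - [0, 0, 0.0005, 0, 0]
    - [0, 0, 0.001, 0, 0]
    - [0, 0, 0.001, 0, 0]

```text
time: 12.15
tcp_pos: [0.5935, -0.1425, 0.1609]
ee_rot: [0.988, 0.154, 0.001, -0.002]
contact_force: [-1.3, 0.7, 5.6]
gripper_width: 0.228
```

>>> step_arm:
  moves:
    - [0, 0, 0.0005, 0, 0]
    - [0, 0, 0.001, 0, 0]
    - [0, 0, 0.001, 0, 0]

```text
time: 12.52
tcp_pos: [0.5935, -0.1425, 0.16]
ee_rot: [0.988, 0.154, 0.001, -0.002]
contact_force: [-1.2, 0.1, 6.0]
gripper_width: 0.229
```

>>> step_arm:
  moves:
    - [0, 0, 0.0005, 0, 0]
    - [0, 0, 0.001, 0, 0]
    - [0, 0, 0.001, 0, 0]

```text
time: 12.9
tcp_pos: [0.5935, -0.1425, 0.1591]
ee_rot: [0.988, 0.154, 0.001, -0.002]
contact_force: [-1.1, 0.6, 5.9]
gripper_width: 0.229
```

>>> step_arm:
  moves:
    - [0, 0, 0.0004, 0, 0]
    - [0, 0, 0.0007, 0, 0]
    - [0, 0, 0.0007, 0, 0]

```text
time: 13.28
tcp_pos: [0.5936, -0.1425, 0.1588]
ee_rot: [0.988, 0.154, 0.002, -0.002]
contact_force: [-1.8, -0.6, 8.7]
gripper_width: 0.231
```

>>> step_arm:
  moves:
    - [0, 0, 0.0005, 0, 0]
    - [0, 0, 0.001, 0, 0]
    - [0, 0, 0.001, 0, 0]

```text
time: 13.65
tcp_pos: [0.5936, -0.1425, 0.1584]
ee_rot: [0.988, 0.154, 0.002, -0.002]
contact_force: [-2.1, 1.0, 10.3]
gripper_width: 0.23
```

>>> step_arm:
  moves:
    - [0, 0, 0.001, 0, 0]
    - [0, 0, 0.0015, 0, 0]
    - [0, 0, 0.0017, 0, 0]
    - [0, 0, 0.0017, 0, 0]

```text
time: 14.15
tcp_pos: [0.5937, -0.1425, 0.1577]
ee_rot: [0.988, 0.154, 0.002, -0.001]
contact_force: [-3.2, 0.3, 14.2]
gripper_width: 0.229
```

>>> step_arm:
  moves:
    - [0, 0, 0.001, 0, 0]
    - [0, 0, 0.001, 0, 0]
    - [0, 0, 0.001, 0, 0]
    - [0, 0, 0.001, 0, 0]
    - [0, 0, 0.001, 0, 0]

```text
time: 14.78
tcp_pos: [0.5937, -0.1425, 0.1576]
ee_rot: [0.988, 0.154, 0.002, -0.001]
contact_force: [-4.0, 1.1, 14.0]
gripper_width: 0.233
```

```bash
python3 m.py .5928 -.1423 .18; python3 - <<'E'
from h import *
p,d=cams.camera("side")
cv2.imwrite("pics/s6.png",cv2.resize(p[60:180,240:340],(500,600),interpolation=cv2.INTER_CUBIC))
E
```

```text
t 14.775 tcp [ 0.5937 -0.1425  0.1576] F [-4.0057  1.05   14.0297] w 0.23260299965169726 z [ 0.0039  0.0033 -1.    ] y [ 0.3035 -0.9528 -0.0019] j [ 0.2209  0.5351 -0.1115  1.9232  0.0839  0.6843 -1.2025]
[0.5928, -0.1423, 0.18] [-0.0007 -0.0005 -0.0224]
```

View pics/s6.png

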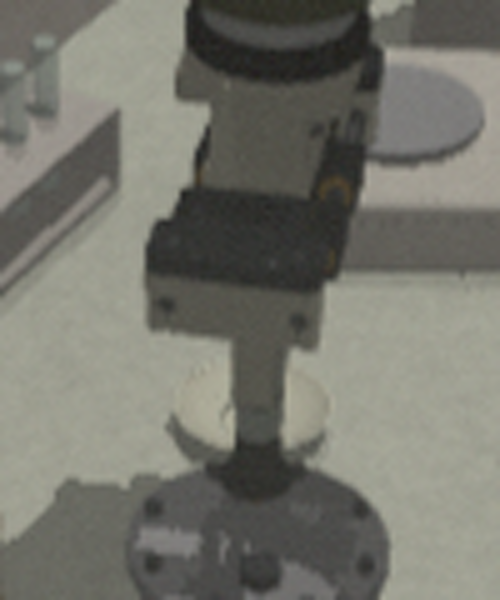

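>>> step_arm:
  moves:
    - [-0.0003, 0, 0.001, 0, 0]
    - [-0.0003, 0, 0.001, 0, 0]
    - [-0.0003, 0, 0.001, 0, 0]
    - [-0.0003, 0, 0.001, 0, 0]
    - [-0.0003, 0, 0.001, 0, 0]

```text
time: 15.45
tcp_pos: [0.5936, -0.1425, 0.1577]
ee_rot: [0.988, 0.154, 0.003, -0.001]
contact_force: [-3.3, 0.8, 15.4]
gripper_width: 0.23
```

>>> step_arm:
  moves:
    - [0, 0, -0.001, 0, 0]
    - [0, 0, -0.003, 0, 0]
    - [0, 0, -0.006, 0, 0]
    - [0, 0, -0.01, 0, 0]
    - [0, 0, -0.016, 0, 0]
    - [0, 0, -0.024, 0, 0]
    - [0, 0, -0.032, 0, 0]
    - [0, 0, -0.04, 0, 0]
    - [0, 0, -0.048, 0, 0]
    - [0, 0, -0.056, 0, 0]

```text
time: 16.7
tcp_pos: [0.5934, -0.1427, 0.2143]
ee_rot: [0.988, 0.154, 0.003, -0.001]
contact_force: [0.3, -0.4, -1.4]
gripper_width: 0.232
```

>>> step_arm:
  moves:
    - [0, 0, -0.008, 0, 0]
    - [0, 0, -0.014, 0, 0]
    - [0, 0, -0.018, 0, 0]
    - [0, 0, -0.02, 0, 0]
    - [0, 0, -0.02, 0, 0]

```text
time: 17.32
tcp_pos: [0.5933, -0.1427, 0.2343]
ee_rot: [0.988, 0.154, 0.003, -0.001]
contact_force: [-0.5, 0.1, -1.2]
gripper_width: 0.23
```

```bash
python3 m.py .5325 .1425 .23; python3 - <<'E'
from h import *
p,d=cams.camera("side")
cv2.imwrite("pics/s7.png",cv2.resize(p[40:160,240:340],(500,600),interpolation=cv2.INTER_CUBIC))
s=env.get_state();t=s["tcp_pos"]
print((proj("side",t+[0,0,-.0548])-[240,40]+.5)*5)
E
```

```text
t 17.325 tcp [ 0.5933 -0.1427  0.2343] F [-0.4794  0.1175 -1.1924] w 0.2299706659876619 z [ 0.0048  0.0031 -1.    ] y [ 0.3035 -0.9528 -0.0015] j [ 0.2292  0.4447 -0.12    1.8533  0.0641  0.843  -1.1842]
[0.5325, 0.1425, 0.23] [ 0.0286 -0.2902  0.0049]
[260.99609349 450.32041227]
```

View pics/s7.png

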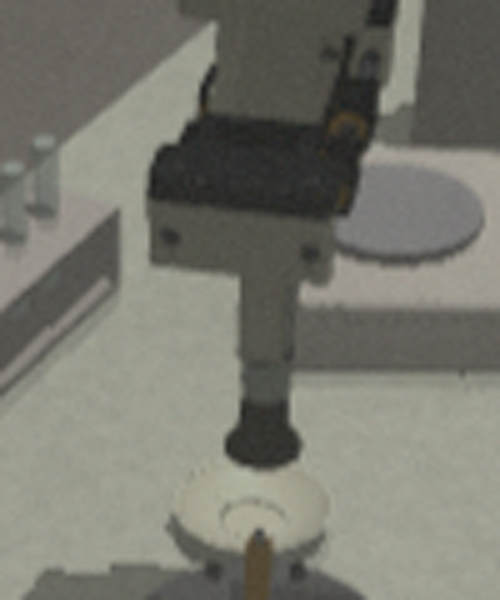

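>>> step_arm:
  moves:
    - [0.004, -0.04, 0, 0, 0]
    - [0.008, -0.08, 0, 0, 0]
    - [0.012, -0.12, 0, 0, 0]
    - [0.016, -0.16, 0, 0, 0]
    - [0.02, -0.2, 0, 0, 0]
    - [0.024, -0.24, 0, 0, 0]
    - [0.027, -0.27, 0, 0, 0]
    - [0.0286, -0.284, 0, 0, 0]
    - [0.0286, -0.29, 0, 0, 0]
    - [0.0286, -0.29, 0, 0, 0]

```text
time: 18.62
tcp_pos: [0.5326, 0.1415, 0.2346]
ee_rot: [0.988, 0.153, 0.002, -0.001]
contact_force: [0.7, 0.2, -1.0]
gripper_width: 0.227
```

```bash
python3 m.py .5325 .1425 .09; python3 - <<'E'
from h import *
p,d=cams.camera("side");cv2.imwrite("pics/s8.png",cv2.resize(p[190:300,205:295],(491,600),interpolation=cv2.INTER_CUBIC))
s=env.get_state();t=s["tcp_pos"]
k=600/110
print((proj("side",t+[0,0,-.0548])-[205,190]+.5)*k,(proj("side",np.array([.5325,.1433,.026]))-[205,190]+.5)*k,(proj("side",np.array([.5325,.1433,.0]))-[205,190]+.5)*k)
E
```

```text
t 18.625 tcp [0.5326 0.1415 0.2346] F [ 0.6722  0.2059 -1.004 ] w 0.22694103422590803 z [ 0.0045  0.0027 -1.    ] y [ 0.3028 -0.953  -0.0012] j [-0.2409  0.3748 -0.1636  1.9793  0.0831  0.7886 -1.7148]
[0.5325, 0.1425, 0.09] [-0.0005 -0.0008  0.1446]
[241.83536781 154.21577661] [249.92210204 441.42083513] [251.55961393 483.14669375]
```

View pics/s8.png

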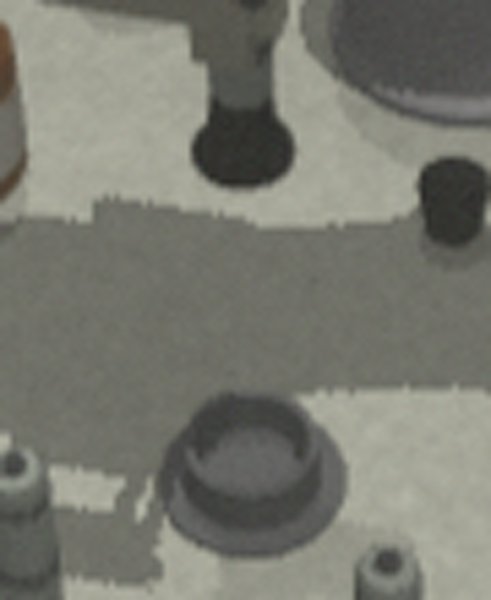

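>>> step_arm:
  moves:
    - [-0.0005, -0.0008, 0.025, 0, 0]
    - [-0.0005, -0.0008, 0.05, 0, 0]
    - [-0.0005, -0.0008, 0.075, 0, 0]
    - [-0.0005, -0.0008, 0.1, 0, 0]
    - [-0.0005, -0.0008, 0.12, 0, 0]
    - [-0.0005, -0.0008, 0.134, 0, 0]
    - [-0.0005, -0.0008, 0.141, 0, 0]
    - [-0.0005, -0.0008, 0.145, 0, 0]
    - [-0.0005, -0.0008, 0.145, 0, 0]

```text
time: 19.8
tcp_pos: [0.5328, 0.1421, 0.0899]
ee_rot: [0.988, 0.153, 0.003, -0.001]
contact_force: [0.3, 0.4, -1.6]
gripper_width: 0.23
```

```bash
python3 m.py .5325 .1425 .068; python3 - <<'E'
from h import *
p,d=cams.camera("side");cv2.imwrite("pics/s9.png",cv2.resize(p[190:300,205:295],(491,600),interpolation=cv2.INTER_CUBIC))
E
```

```text
t 19.8 tcp [0.5328 0.1421 0.0899] F [ 0.3234  0.4064 -1.5933] w 0.22974459330818978 z [ 0.0049  0.0026 -1.    ] y [ 0.3021 -0.9533 -0.001 ] j [-0.2785  0.577  -0.1216  2.1051  0.1476  0.4617 -1.7764]
[0.5325, 0.1425, 0.068] [-0.0003 -0.0005  0.0219]
```

View pics/s9.png

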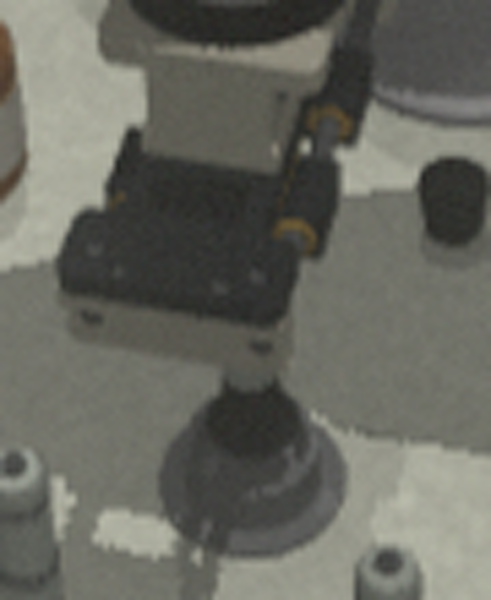

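>>> step_arm:
  moves:
    - [-0.0003, -0.0005, 0.006, 0, 0]
    - [-0.0003, -0.0005, 0.012, 0, 0]
    - [-0.0003, -0.0005, 0.018, 0, 0]
    - [-0.0003, -0.0005, 0.022, 0, 0]
    - [-0.0003, -0.0005, 0.025, 0, 0]
    - [-0.0003, -0.0005, 0.026, 0, 0]
    - [-0.0003, -0.0005, 0.026, 0, 0]

```text
time: 20.72
tcp_pos: [0.5326, 0.1426, 0.064]
ee_rot: [0.988, 0.153, 0.003, -0.001]
contact_force: [-0.6, 0.9, -1.4]
gripper_width: 0.23
```

>>> step_arm:
  moves:
    - [0, 0, 0.001, 0, 0]
    - [0, 0, 0.002, 0, 0]
    - [0, 0, 0.002, 0, 0]

```text
time: 21.1
tcp_pos: [0.5325, 0.1426, 0.062]
ee_rot: [0.988, 0.153, 0.003, -0.001]
contact_force: [-0.3, 0.4, -2.0]
gripper_width: 0.232
```

>>> step_arm:
  moves:
    - [0, 0, 0.001, 0, 0]
    - [0, 0, 0.0015, 0, 0]
    - [0, 0, 0.0015, 0, 0]

```text
time: 21.48
tcp_pos: [0.5325, 0.1426, 0.0605]
ee_rot: [0.988, 0.153, 0.003, -0.001]
contact_force: [0.1, 0.7, -1.4]
gripper_width: 0.229
```

>>> step_arm:
  moves:
    - [0, 0, 0.0005, 0, 0]
    - [0, 0, 0.001, 0, 0]
    - [0, 0, 0.001, 0, 0]

```text
time: 21.85
tcp_pos: [0.5326, 0.1426, 0.0596]
ee_rot: [0.988, 0.153, 0.003, -0.001]
contact_force: [0.3, -0.2, 0.8]
gripper_width: 0.231
```

>>> step_arm:
  moves:
    - [0, 0, 0.0005, 0, 0]
    - [0, 0, 0.0005, 0, 0]
    - [0, 0, 0.0005, 0, 0]

```text
time: 22.22
tcp_pos: [0.5326, 0.1426, 0.0592]
ee_rot: [0.988, 0.153, 0.003, -0.001]
contact_force: [-1.0, 0.0, 3.0]
gripper_width: 0.231
```

>>> step_arm:
  moves:
    - [0, 0, -0.0004, 0, 0]
    - [0, 0, -0.0004, 0, 0]
    - [0, 0, -0.0004, 0, 0.26]
    - [0, 0, -0.0004, 0, 0.28]
    - [0, 0, -0.0004, 0, 0.32]
    - [0, 0, -0.0004, 0, 0.4]
    - [0, 0, -0.0004, 0, 0.5]
    - [0, 0, -0.0004, 0, 0.6]
    - [0, 0, -0.0004, 0, 0.65]
    - [0, 0, -0.0004, 0, 0.65]

```text
time: 23.48
tcp_pos: [0.5326, 0.1426, 0.0596]
ee_rot: [0.988, 0.153, 0.003, -0.001]
contact_force: [0.2, 0.3, 0.5]
gripper_width: 0.649
```

>>> step_arm:
  moves:
    - [0, 0, -0.01, 0, 0.65]
    - [0, 0, -0.03, 0, 0.65]
    - [0, 0, -0.06, 0, 0.65]
    - [0, 0, -0.1, 0, 0.65]
    - [0, 0, -0.14, 0, 0.65]
    - [0, 0, -0.17, 0, 0.65]
    - [0, 0, -0.2, 0, 0.65]
    - [0, 0, -0.2, 0, 0.65]
    - [0, 0, -0.2, 0, 0.65]

```text
time: 24.6
tcp_pos: [0.5311, 0.1419, 0.2594]
ee_rot: [0.988, 0.153, 0.003, -0.001]
contact_force: [0.3, -1.4, 0.0]
gripper_width: 0.649
```

```bash
python3 - <<'E'
from h import *
p,d=cams.camera("side");cv2.imwrite("pics/s10.png",cv2.resize(p[190:300,205:295],(491,600),interpolation=cv2.INTER_CUBIC))
cv2.imwrite("pics/s10f.png",p)
E
```

```text
(no output)
```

View pics/s10.png

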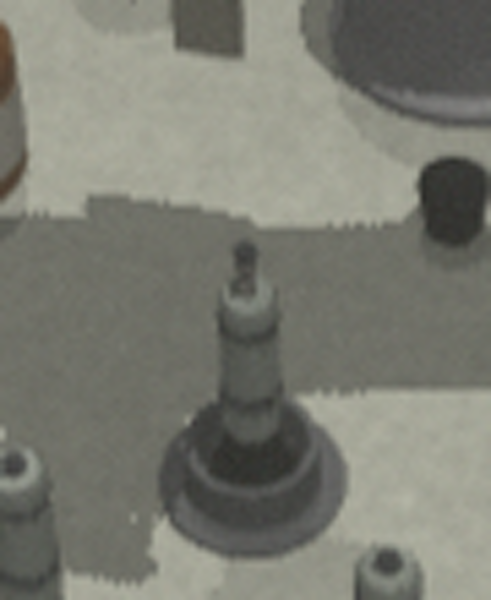

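View pics/s10f.png

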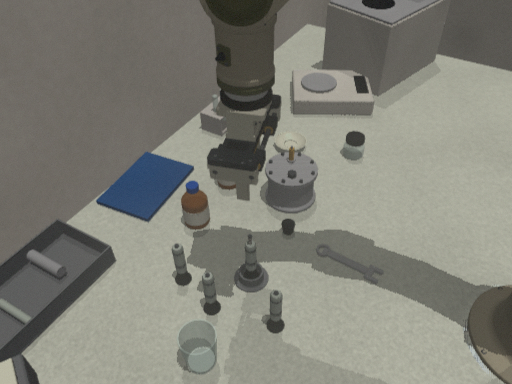

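```bash
python3 - <<'E'
from h import *
print([proj("side",np.array([.5325,.143,z])) for z in(.113,.123,.133)])
print(env.finish_job())
E
```

```text
[array([249.30840001, 242.49816311]), array([249.17408376, 239.05871807]), array([249.03766535, 235.56544281])]
the job is handed in; nothing more can be done
None
```

The gauge was pressed on the brass stem and is back in its cup, released, with its rod standing out. I handed the job in at about 25 s; the hand-in reports no verdict.

- **Pressing:** The pin touched at a TCP height of about 0.166 m and the seat met the stem at about 0.159 m. I then held for a little over 1.2 s. The contact force was about 16 to 17 N, inferred from the wrist reading of 14 to 15.4 N plus the gauge's weight; I saw nothing near 20 N.
- **Alignment:** A sideways force of about 3 to 4 N showed during the press, so the chuck was roughly a millimetre off the stem's axis. The camera and TCP figures put it well within 5 mm, and the gauge stayed upright.
- **Return:** The gauge met the cup floor at the same tool height as when it was picked up, so it had not slipped in the grip.
- **Last picture:** It shows the gauge upright and centred in the cup. The cap is about 20 mm higher than at the start, so the rod is well past the 7 mm needed. The gripper is clear at 0.26 m. The bystanders in view have not moved, but one bottle was mostly hidden behind the gripper. The arm's path kept well above everything.

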